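Set the water-filter valve two turns open

TASK

The flow valve of the countertop water filter has to be set afresh: take the black knob on the red handwheel and crank the wheel clockwise (seen from above) until it comes up gently against its closed stop, pause there a moment, then back it off exactly two full turns. Finish with the black knob still gripped between the fingers and the wheel held still at that setting, do not let go. Leave the mug under the spout, the jar and the lemon where they are.

Things in the scene. Friction and masses are not known exactly. Their poses are not given: they have to be found in the camera images.
- filter_tap: countertop water filter fixed to the worktop (place, yaw vary): white foot 12 mm high, x -170 to +65 mm, 120 mm wide; white housing 92 mm wide with a blue band; brass valve on top with a red handwheel; steel spout (16 mm tube, top 155 mm up) to its -x side, ending 106 mm from the axis, 118 mm up, over a drip tray. Origin on the worktop under the wheel's axis, z up
- valve_wheel (a joint): turn of the red handwheel about its vertical axis, rad, counted over several turns: 0 = closed, against the stop; grows counter-clockwise seen from above (opening), 6.283 a turn. Starts between one and two turns open; opens 4.5 turns at most. Stays where left; turning takes about 0.08 N m plus a little drag (1.5 to 3 N at the knob). It does not rise or sink
- valve_stem (a joint): twist of the short brass stem that carries the wheel, rad: a stiff spring (20 N m/rad), 0 when nothing presses. Once the wheel is closed, more clockwise push on the knob twists it below 0 (about -0.03 for 10 N, -0.1 for 36 N); it shows how hard the stop is pressed
- wheel_center (a point): centre of the red handwheel, on its vertical axis, 186 mm above the worktop. The rim is a ring of 55 mm radius, 12 mm thick, top at 192 mm, four spokes; the hub's top is at 196 mm. The point turns with the wheel; its -x axis points to the black knob
- knob_center (a point): middle of the upright black crank knob on the rim, 55 mm from the wheel's axis: a cylinder 24 mm in diameter and 45 mm tall, from 195 to 240 mm above the worktop (this point at 217.5 mm), which spins freely on its own pin, so that the fingers can keep their direction while the knob is led round in a circle
- spinner: the same black crank knob as a body; origin at the centre of its underside, 22.5 mm below knob_center
- mug: white mug, red inside, 83 mm wide (113 mm with the handle), 93 mm tall, standing loose on the drip tray under the spout; origin at its underside; bystander
- jar: glass jar of red jam with a white lid, 65 mm wide, 94 mm tall, loose, to the left of the filter; origin at its underside; bystander
- lemon: yellow lemon, 78 x 55 x 56 mm, loose, to the right of the filter; origin at its underside; bystander

How it is judged:
By the outcome, as a careful person would: the job done as asked, in the order asked, and still so for the second after the job is handed in, while the arm keeps its last pose, push and grip.
It also fails if it takes over 72 s, if anything falls off the work surface, if the arm or the gripper's body presses on something with over 40 N, if the wrist force passes 120 N, or if a joint passes its speed limit or range.

ROBOT

A 7-joint arm with a two-finger parallel gripper is mounted at the origin on a cart in front of the work surface, level with it; the furniture and walls round the work are solid. World frame = base frame: x ahead of the robot, y to its left, z up, the work surface at z = 0. Lengths are in m, angles in rad, forces in N, time in s.
With the tool pointing down it reaches from about 0.4 to 0.85 m from the base axis. Payload 4.5 kg.
Tool frame: the origin (TCP) lies between the finger pads, 19 mm behind the fingertips; this is the grasp point; z points along the fingers, y is the line along which they close (so a half turn about z gives the same grasp; the last joint's range is limited). The gripper opens to 88 mm and grips with 3 to 60 N. Pads are 18 mm wide; open, the fingers measure 123 mm over their backs; the gripper's body (75 mm by 187 mm) begins 45 mm behind the grasp point.
Start: joints at [0.034, 0.689, -0.195, 1.565, 0.157, 0.902, -0.215], TCP at [0.625, 0, 0.257] pointing down, gripper open.
Joint ranges: [-3.01, 3.01], [-0.46, 2.08], [-1.47, 1.51], [0.13, 2.56], [-1, 4.14], [0.04, 2.09], [-2.66, 2.66]. Speed limits (rad/s): [2.57, 2.57, 3.14, 3.14, 3.14, 3.14, 3.14].

INTERFACE

Orientations are given as a unit quaternion [x, y, z, w].
In Python, from plant import r, camrig, get_state gives the robot as it stands (r), with the cameras (camrig) and the readings as plain functions.
- The arm moves only by the shell command python3 steer.py 'ROWS' [FORCE]. ROWS is a JSON list of rows, 1 to 10 of them, each of 7 numbers: the opening from 0.0 (shut) to 1.0 (fully open), then dx, dy, dz in m, then a rotation vector rx, ry, rz in rad; each row is the pose to reach, as a shift and turn from the pose commanded when the command began, along the tool's axes at that moment; what a row does not reach only later rows make up. A row lasts 1/10 s, in which the tool goes at most 0.05 m and 0.15 rad, less where a joint would pass 70% of its speed; a pose out of reach is approached as far as the arm can. The fingers move at their own pace and stop on an object; FORCE is the grip in N (left out, the last holds). Time passes only in rows, so rows that do not move let the fingers close. It prints the time, the measured TCP pose, the force, the opening and the grip force at its end.
- get_state(): the state, without advancing time (a new reading comes with each control period).
- camrig.snapshot(name): name is "scene" or "side" or "wrist"; returns the picture (420x560x3 uint8, red, green, blue); there is no depth.
- camrig.camera_params(name): a dict with "fx", "fy", "cx", "cy" (pixels), "k1" (the pictures are not rectified: a ray, as slopes to the right and down, at radius r is drawn at 1 + k1 r^2 times it, then the intrinsics apply), "rvec" (rotation vector, rad) and "tvec" (3), from world to camera coordinates, as OpenCV has them. Camera axes: x right, y down, z forward; pixel columns grow to the right and rows downward; lengths in m; the calibration is good to about 2 mm. A picture is of the moment at which its call begins: read the wrist's pose just before it. camera_params takes no time and is no camera call; for the wrist camera it gives the pose at the moment of the call.
- r.finish_job(): hands the job in; it is judged then, once.
The state is a dict: "clock": time; "q": joint angles; "qd": joint speeds; "joint_torque": joint torques, N m; "tool_pos": TCP position; "eef_rot": TCP orientation; "contact_force": force on the tool from outside, world axes, zero at the start; "moment": the same for the moment, N m; "opening": opening from 0.0 (shut) to 1.0 (fully open); "finger_force": force on a finger pad.
Only numpy, scipy, OpenCV 4.12 (cv2) and the standard library are available. Lean on these libraries where they do the work, as an engineer would, in place of code of your own. Each camera call takes 0.05 s, during which the arm holds its last target. There are 200 camera calls.

## Working session

There is one attempt and no reset: what is moved stays moved. The work goes in short steps, Python scripts to look and compute and a shell command to move; the robot and the scene stay as the last step left them, time stands still between calls to the robot, and variables do not carry over. Pictures are saved under pics/ and viewed, at most 10 in all, crops included, and the job is handed in when it is done.

```bash
ls; mkdir -p pics; python3 - <<'E'
from plant import r, camrig, get_state
import cv2
for n in("scene","side","wrist"):
    print(n,camrig.camera_params(n)); cv2.imwrite(f"pics/{n}0.png",camrig.snapshot(n)[:,:,::-1])
print(get_state())
import numpy as np
a=[cv2.imread(f"pics/{n}0.png") for n in("scene","side","wrist")]
E
```

```text
pics
plant.py
steer.py
scene {'fx': 403.80703572386517, 'fy': 403.80703572386517, 'cx': 280.57750496996545, 'cy': 207.49366816373393, 'k1': -0.0999792820950277, 'rvec': array([ 2.16157746, -0.52456422,  0.2897132 ]), 'tvec': array([-0.43675654,  0.29950963,  0.91268615])}
side {'fx': 525.8589131431312, 'fy': 525.8589131431312, 'cx': 272.9388170032057, 'cy': 205.79521111361504, 'k1': -0.14850654461521468, 'rvec': array([ 1.99054002, -0.21757361,  0.10921253]), 'tvec': array([-0.47631436,  0.21653092,  1.23561396])}
wrist {'fx': 293.63704953387594, 'fy': 293.63704953387594, 'cx': 280.4720655529071, 'cy': 214.15521267960006, 'k1': -0.04958337486957117, 'rvec': array([-2.82414137e+00,  1.32945860e-05,  2.62845330e-03]), 'tvec': array([-0.62460836, -0.0438717 ,  0.39051836])}
{'clock': 0.15, 'q': array([ 0.03381009,  0.68979002, -0.19452481,  1.56601858,  0.157241  ,
        0.9024823 , -0.21512141]), 'qd': array([-0.00146982, -0.00300329, -0.00162006, -0.00283747,  0.0007908 ,
       -0.00062043,  0.0012179 ]), 'joint_torque': array([-1.46674727e-03, -5.27863634e+01, -1.26819178e+00, -1.53587687e+01,
       -5.24473807e-02,  3.92338901e-03,  1.12435155e-04]), 'tool_pos': array([ 6.24588480e-01, -2.44739989e-05,  2.56818049e-01]), 'eef_rot': array([ 7.07112062e-01,  7.07101193e-01, -4.82116215e-04, -4.48743045e-04]), 'contact_force': array([ 0.4920839 ,  1.01291604, -0.2989754 ]), 'moment': array([-0.01538515, -0.06839516, -0.04419344]), 'finger_force': 0.0, 'opening': 1.0009573555316067}
```

View pics/scene0.png

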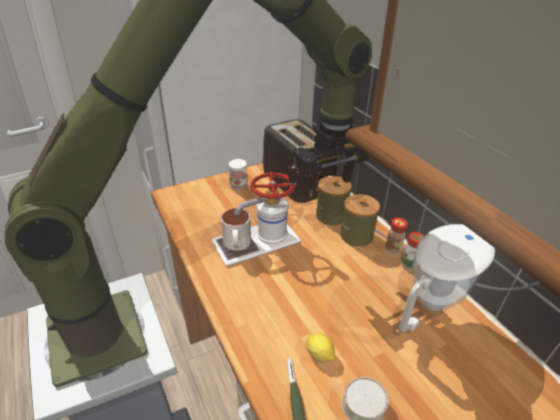

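View pics/side0.png

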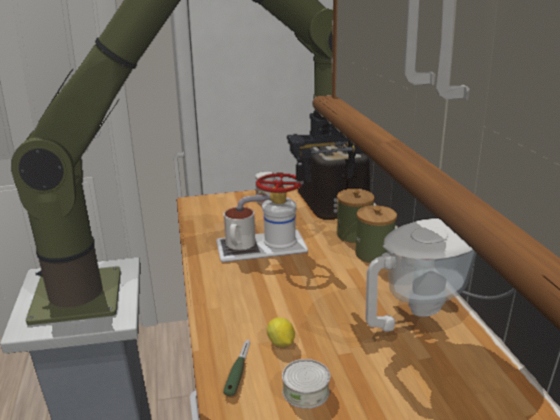

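View pics/wrist0.png

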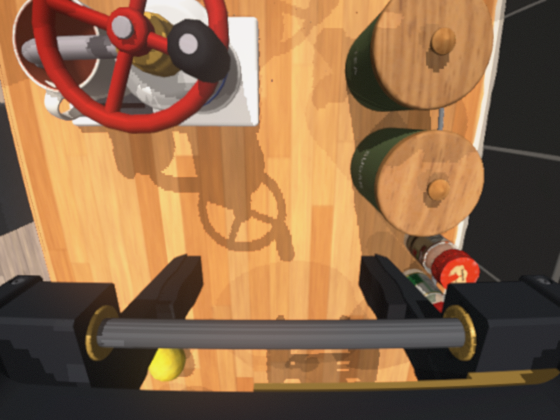

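The wrist view shows the wheel hub near (128,28) and the knob top near (190,45). Next I'll measure the same points with rays, after moving the wrist to get a second view.

```bash
cat > h.py <<'E'
import numpy as np, cv2
from plant import r, camrig, get_state
def ray(p,u,v):
    K=np.array([[p['fx'],0,p['cx']],[0,p['fy'],p['cy']],[0,0,1]])
    x,y=cv2.undistortPoints(np.array([[[u,v]]],float),K,np.array([p['k1'],0,0,0]))[0,0]
    R=cv2.Rodrigues(p['rvec'])[0]; o=-R.T@p['tvec']; d=R.T@np.array([x,y,1]); return o,d/np.linalg.norm(d)
def onz(p,u,v,z):
    o,d=ray(p,u,v); return o+d*(z-o[2])/d[2]
def tri(rays):
    A=sum(np.eye(3)-np.outer(d,d) for o,d in rays); b=sum((np.eye(3)-np.outer(d,d))@o for o,d in rays)
    X=np.linalg.solve(A,b); return X,[np.linalg.norm(np.cross(d,X-o)) for o,d in rays]
def tool(v):
    from scipy.spatial.transform import Rotation as T
    return T.from_quat(get_state()['eef_rot']).inv().apply(v)
E
python3 - <<'E'
from h import *
p=camrig.camera_params("wrist")
print(onz(p,128,28,.196),onz(p,190,45,.240))
for n in("scene","side"):
    a=cv2.imread(f"pics/{n}0.png").astype(int); q=camrig.camera_params(n)
    m=((a[:,:,2]>90)&(a[:,:,2]>2.5*a[:,:,1])&(a[:,:,2]>2.5*a[:,:,0])).astype(np.uint8)
    m[:150]=0;m[215:]=0;m[:,:248]=0;m[:,310:]=0
    c=max(cv2.findContours(m,0,1)[0],key=cv2.contourArea); e=cv2.fitEllipse(c); print(n,e,onz(q,*e[0],.187))
E
python3 steer.py '[[1,0.02,-0.01,-0.01,0,0,0],[1,0.05,-0.03,-0.03,0,0,0],[1,0.08,-0.045,-0.05,0,0,0],[1,0.1,-0.06,-0.06,0,0,0],[1,0.1,-0.06,-0.06,0,0,0],[1,0.1,-0.06,-0.06,0,0,0]]' 20; python3 - <<'E'
from h import *
s=get_state();print(s['clock'],s['tool_pos'])
p=camrig.camera_params("wrist");im=camrig.snapshot("wrist");np.save("w1.npy",im);import pickle;pickle.dump(p,open("w1.p","wb"))
cv2.imwrite("pics/wrist1.png",im[:,:,::-1])
E
```

```text
clock: 0.75
tool_pos: [0.5649, 0.0999, 0.3174]
eef_rot: [0.707, 0.707, -0.0, 0.0]
contact_force: [1.4, -0.7, -0.2]
opening: 1.002
finger_force: 0.0
0.75 [0.56491254 0.09991409 0.31743996]
```

View pics/wrist1.png

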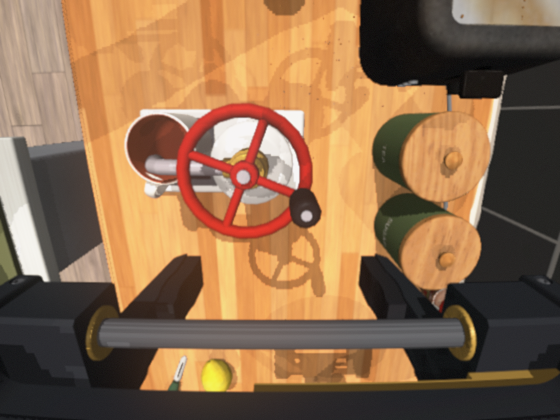

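The wrist view from higher up shows the whole wheel: hub cap at (242,176), knob pin top at (307,214). The mug is at about (160,148) and the canisters are to the right.

```bash
python3 - <<'E'
from h import *
import pickle
p1=pickle.load(open("w1.p","rb"));p0=dict(p1)
p0.update(rvec=np.array([-2.82414137e+00,1.32945860e-05,2.62845330e-03]),tvec=np.array([-0.62460836,-0.0438717,0.39051836]))
print("hub",tri([ray(p0,128,28),ray(p1,242,176)]))
print("knob",tri([ray(p0,190,45),ray(p1,307,214)]))
a=np.load("w1.npy").astype(int)
m=((a[:,:,0]>90)&(a[:,:,0]>2.5*a[:,:,1])&(a[:,:,0]>2.5*a[:,:,2])).astype(np.uint8)
m[:95]=0;m[245:]=0;m[:,:175]=0;m[:,320:]=0
c=max(cv2.findContours(m,0,1)[0],key=cv2.contourArea)
P=np.array([onz(p1,*x[0],.187)[:2] for x in c])
# circle fit with outliers removed
for k in range(6):
    s=np.linalg.lstsq(np.c_[2*P,np.ones(len(P))],(P**2).sum(1),rcond=None)[0]
    R=np.sqrt(s[2]+s[0]**2+s[1]**2); e=abs(np.hypot(*(P-s[:2]).T)-R); P=P[e<max(.0015,2*e.std())]
print("rim",s[:2],R,len(P),len(c)); w=s[:2]
print("hub",onz(p1,242,176,.196),"knob",onz(p1,307,214,.240))
k=onz(p1,307,214,.240)[:2];print(np.hypot(*(k-w)),np.degrees(np.arctan2(*(k-w)[::-1])))
E
```

```text
hub (array([0.53277049, 0.13212497, 0.18858064]), [np.float64(0.001402789572400565), np.float64(0.0014027895724006265)])
knob (array([0.58485922, 0.11205419, 0.23785487]), [np.float64(0.0003463089758243639), np.float64(0.000346308975824065)])
rim [0.53276253 0.13193898] 0.059387339536043825 272 691
hub [0.53260482 0.1326778  0.196     ] knob [0.58493523 0.11296575 0.24      ]
0.055515530352942814 -19.98440606698703
```

```bash
python3 - <<'E'
from h import *
import pickle
p1=pickle.load(open("w1.p","rb"))
for z in(.15,.18,.21,.24): print(z,onz(p1,362,78,z)[:2],onz(camrig.camera_params("scene"),265,150,z)[:2])
E
python3 steer.py '[[1,0.007,0.01,0,0,0,0],[1,0.013,0.02,0.01,0,0,0],[1,0.013,0.02,0.03,0,0,0],[1,0.013,0.02,0.05,0,0,0],[1,0.013,0.02,0.07,0,0,0],[1,0.013,0.02,0.083,0,0,0],[1,0.013,0.02,0.091,0,0,0],[1,0.013,0.02,0.091,0,0,0]]'; python3 - <<'E'
from h import *
cv2.imwrite("pics/w2.png",camrig.snapshot("wrist")[:,:,::-1])
E
```

```text
0.15 [0.641052  0.2161681] [0.63213673 0.37828191]
0.18 [0.63334574 0.21248708] [0.6079488  0.32852805]
0.21 [0.62563948 0.20880607] [0.58376087 0.27877418]
0.24 [0.61793322 0.20512505] [0.55957295 0.22902032]
clock: 1.6
tool_pos: [0.5847, 0.1125, 0.2251]
eef_rot: [0.707, 0.707, -0.001, -0.001]
contact_force: [0.3, -0.3, 1.2]
opening: 1.001
finger_force: 0.0
```

View pics/w2.png

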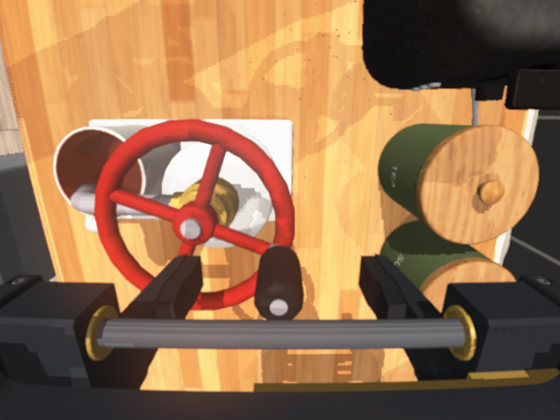

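The knob (about 279,290) sits centred between the pads (about 190 and 375). Closing now, and checking the toaster height.

```bash
python3 steer.py '[[0.2,0,0,0,0,0,0],[0.2,0,0,0,0,0,0],[0.2,0,0,0,0,0,0],[0.1,0,0,0,0,0,0],[0,0,0,0,0,0,0],[0,0,0,0,0,0,0],[0,0,0,0,0,0,0],[0,0,0,0,0,0,0]]' 25; python3 - <<'E'
from h import *
import pickle
p1=pickle.load(open("w1.p","rb"));p2=camrig.camera_params("wrist")
print(tri([ray(p1,366,80),ray(p2,370,82)]))
print(get_state()['contact_force'],get_state()['tool_pos'],get_state()['opening'])
E
```

```text
clock: 2.45
tool_pos: [0.585, 0.113, 0.2264]
eef_rot: [0.707, 0.707, 0.0, 0.0]
contact_force: [0.5, -0.9, 0.0]
opening: 0.3
finger_force: 0.1
(array([0.68461567, 0.23188835, 0.00344805]), [np.float64(0.00027836089830998777), np.float64(0.0002783608983099167)])
[ 0.52681747 -0.85919431  0.00977242] [0.58500685 0.11302435 0.22641004] 0.2996212569571777
```

```bash
python3 steer.py '[[0,0,0,0,0,0,0],[0,0,0,0,0,0,0],[0,0,0,0,0,0,0]]' 25; python3 - <<'E'
from h import *
import math
s=get_state();print(s['contact_force'],s['tool_pos'],s['opening'],s['finger_force'])
k=s['tool_pos'][:2];C=np.array([.5327,.1322]);d=k-C;a=math.atan2(d[1],d[0]);R=.055
print(np.hypot(*d),math.degrees(a))
for st in(3,18):
  for i in range(1,11):
    t=a-math.radians(st*i); w=C+R*np.array([math.cos(t),math.sin(t)])-k; print(st*i,"dx %.4f dy %.4f"%(w[1],w[0]))
E
```

```text
clock: 2.75
tool_pos: [0.5844, 0.113, 0.2262]
eef_rot: [0.707, 0.707, -0.001, -0.0]
contact_force: [-2.2, -0.4, 0.8]
opening: 0.266
finger_force: 25.0
[-2.24136599 -0.41235124  0.83597972] [0.58435423 0.11296128 0.2262389 ] 0.2663403136191146 24.98198350891471
0.05512067059523255 -20.42794564046465
3 dx -0.0026 dy -0.0012
6 dx -0.0052 dy -0.0024
9 dx -0.0078 dy -0.0038
12 dx -0.0103 dy -0.0052
15 dx -0.0126 dy -0.0068
18 dx -0.0149 dy -0.0086
21 dx -0.0172 dy -0.0104
24 dx -0.0193 dy -0.0124
27 dx -0.0213 dy -0.0144
30 dx -0.0232 dy -0.0166
18 dx -0.0149 dy -0.0086
36 dx -0.0266 dy -0.0212
54 dx -0.0337 dy -0.0369
72 dx -0.0357 dy -0.0540
90 dx -0.0323 dy -0.0709
108 dx -0.0238 dy -0.0858
126 dx -0.0112 dy -0.0975
144 dx 0.0045 dy -0.1046
162 dx 0.0216 dy -0.1066
180 dx 0.0384 dy -0.1032
```

```bash
python3 steer.py '[[0,-0.0078,-0.0038,0,0,0,0],[0,-0.0149,-0.0086,0,0,0,0],[0,-0.0213,-0.0144,0,0,0,0],[0,-0.0266,-0.0212,0,0,0,0],[0,-0.0307,-0.0287,0,0,0,0],[0,-0.0337,-0.0369,0,0,0,0],[0,-0.0353,-0.0454,0,0,0,0],[0,-0.0357,-0.0540,0,0,0,0],[0,-0.0346,-0.0626,0,0,0,0],[0,-0.0323,-0.0709,0,0,0,0]]'; cat > w.py <<'E'
from h import *
import math,sys
C=np.array([.5327,.1322])
def plan(stepdeg,n=10,R=.055,cmd=None):
    s=get_state();k=s['tool_pos'][:2];d=k-C;a=math.degrees(math.atan2(*d[::-1]))
    u=d/np.hypot(*d);f=s['contact_force'][:2]
    print("clk %.2f z %.4f R %.4f ang %.2f Frad %.1f Ftan(ccw) %.1f Fz %.1f op %.3f ff %.1f"%(s['clock'],s['tool_pos'][2],np.hypot(*d),a,f@u,f@np.array([-u[1],u[0]]),s['contact_force'][2],s['opening'],s['finger_force']))
    a0=a if cmd is None else cmd; k=C+R*np.array([math.cos(math.radians(a0)),math.sin(math.radians(a0))])
    for i in range(1,n+1):
        t=math.radians(a0+stepdeg*i);w=C+R*np.array([math.cos(t),math.sin(t)])-k;print("%.1f: %.4f,%.4f"%(a0+stepdeg*i,w[1],w[0]))
if __name__=="__main__": plan(float(sys.argv[1]),int(sys.argv[2]),cmd=float(sys.argv[3]) if len(sys.argv)>3 else None)
E
python3 w.py -18 10 -110.4
```

```text
clock: 3.75
tool_pos: [0.5147, 0.0805, 0.2268]
eef_rot: [0.707, 0.707, 0.001, 0.001]
contact_force: [3.6, 4.3, -4.9]
opening: 0.27
finger_force: 25.0
clk 3.75 z 0.2268 R 0.0547 ang -109.19 Frad -5.2 Ftan(ccw) 2.0 Fz -4.9 op 0.270 ff 25.0
-128.4: 0.0084,-0.0150
-146.4: 0.0211,-0.0266
-164.4: 0.0368,-0.0338
-182.4: 0.0539,-0.0358
-200.4: 0.0707,-0.0324
-218.4: 0.0857,-0.0239
-236.4: 0.0974,-0.0113
-254.4: 0.1045,0.0044
-272.4: 0.1065,0.0215
-290.4: 0.1031,0.0383
```

```bash
python3 steer.py '[[0,0.0084,-0.0150,0,0,0,0],[0,0.0211,-0.0266,0,0,0,0],[0,0.0368,-0.0338,0,0,0,0],[0,0.0539,-0.0358,0,0,0,0],[0,0.0707,-0.0324,0,0,0,0],[0,0.0857,-0.0239,0,0,0,0],[0,0.0974,-0.0113,0,0,0,0],[0,0.1045,0.0044,0,0,0,0],[0,0.1065,0.0215,0,0,0,0],[0,0.1031,0.0383,0,0,0,0]]';python3 w.py -7 10 -290.4
```

```text
clock: 4.75
tool_pos: [0.5513, 0.1844, 0.2266]
eef_rot: [0.706, 0.708, -0.001, -0.001]
contact_force: [-2.1, 3.4, 0.1]
opening: 0.262
finger_force: 25.0
clk 4.75 z 0.2266 R 0.0554 ang 70.34 Frad 2.5 Ftan(ccw) 3.1 Fz 0.1 op 0.262 ff 25.0
-297.4: -0.0027,0.0061
-304.4: -0.0062,0.0119
-311.4: -0.0103,0.0172
-318.4: -0.0150,0.0220
-325.4: -0.0203,0.0261
-332.4: -0.0261,0.0296
-339.4: -0.0322,0.0323
-346.4: -0.0386,0.0343
-353.4: -0.0452,0.0355
-360.4: -0.0519,0.0358
```

```bash
python3 steer.py '[[0,-0.0027,0.0061,0,0,0,0],[0,-0.0062,0.0119,0,0,0,0],[0,-0.0103,0.0172,0,0,0,0],[0,-0.0150,0.0220,0,0,0,0],[0,-0.0203,0.0261,0,0,0,0],[0,-0.0261,0.0296,0,0,0,0],[0,-0.0322,0.0323,0,0,0,0],[0,-0.0386,0.0343,0,0,0,0],[0,-0.0452,0.0355,0,0,0,0],[0,-0.0519,0.0358,0,0,0,0]]'
cat > chk.py <<'E'
from h import *
import math,sys
C=np.array([.5327,.1322]);s=get_state();d=s['tool_pos'][:2]-C;u=d/np.hypot(*d);f=s['contact_force'][:2];ft=f@np.array([-u[1],u[0]])
print("%.2f ang %.2f R %.4f Fr %.1f Ft %.1f z %.4f"%(s['clock'],math.degrees(math.atan2(*d[::-1])),np.hypot(*d),f@u,ft,s['tool_pos'][2]))
sys.exit(ft>float(sys.argv[1] if len(sys.argv)>1 else 6))
E
python3 chk.py
python3 - <<'E'
import numpy as np
for a in range(0,-181,-3):
    t0,t1=np.radians([a-.4,a-3.4]);print(a,"%.4f,%.4f"%(.055*(np.sin(t1)-np.sin(t0)),.055*(np.cos(t1)-np.cos(t0))),end=" | ")
E
```

```text
clock: 5.75
tool_pos: [0.5879, 0.1311, 0.2263]
eef_rot: [0.707, 0.707, -0.0, -0.0]
contact_force: [-1.3, 2.8, 0.0]
opening: 0.262
finger_force: 25.0
5.75 ang -1.10 R 0.0552 Fr -1.3 Ft 2.7 z 0.2263
0 -0.0029,-0.0001 | -3 -0.0029,-0.0002 | -6 -0.0029,-0.0004 | -9 -0.0028,-0.0005 | -12 -0.0028,-0.0007 | -15 -0.0028,-0.0008 | -18 -0.0027,-0.0010 | -21 -0.0027,-0.0011 | -24 -0.0026,-0.0013 | -27 -0.0025,-0.0014 | -30 -0.0024,-0.0015 | -33 -0.0024,-0.0016 | -36 -0.0023,-0.0018 | -39 -0.0022,-0.0019 | -42 -0.0021,-0.0020 | -45 -0.0020,-0.0021 | -48 -0.0019,-0.0022 | -51 -0.0017,-0.0023 | -54 -0.0016,-0.0024 | -57 -0.0015,-0.0025 | -60 -0.0014,-0.0025 | -63 -0.0012,-0.0026 | -66 -0.0011,-0.0027 | -69 -0.0009,-0.0027 | -72 -0.0008,-0.0028 | -75 -0.0007,-0.0028 | -78 -0.0005,-0.0028 | -81 -0.0004,-0.0029 | -84 -0.0002,-0.0029 | -87 -0.0001,-0.0029 | -90 0.0001,-0.0029 | -93 0.0002,-0.0029 | -96 0.0004,-0.0029 | -99 0.0005,-0.0028 | -102 0.0007,-0.0028 | -105 0.0008,-0.0028 | -108 0.0010,-0.0027 | -111 0.0011,-0.0027 | -114 0.0013,-0.0026 | -117 0.0014,-0.0025 | -120 0.0015,-0.0024 | -123 0.0016,-0.0024 | -126 0.0018,-0.0023 | -129 0.0019,-0.0022 | -132 0.0020,-0.0021 | -135 0.0021,-0.0020 | -138 0.0022,-0.0019 | -141 0.0023,-0.0017 | -144 0.0024,-0.0016 | -147 0.0025,-0.0015 | -150 0.0025,-0.0014 | -153 0.0026,-0.0012 | -156 0.0027,-0.0011 | -159 0.0027,-0.0009 | -162 0.0028,-0.0008 | -165 0.0028,-0.0007 | -168 0.0028,-0.0005 | -171 0.0029,-0.0004 | -174 0.0029,-0.0002 | -177 0.0029,-0.0001 | -180 0.0029,0.0001 | False
```

```bash
s="" 
python3 steer.py '[[0,-0.0029,-0.0001,0,0,0,0],[0,-0.0058,-0.0003,0,0,0,0],[0,-0.0087,-0.0007,0,0,0,0]]' >o && python3 chk.py &&
python3 steer.py '[[0,-0.0028,-0.0005,0,0,0,0]]' >o && python3 chk.py &&
python3 steer.py '[[0,-0.0028,-0.0007,0,0,0,0]]' >o && python3 chk.py &&
python3 steer.py '[[0,-0.0028,-0.0008,0,0,0,0]]' >o && python3 chk.py &&
python3 steer.py '[[0,-0.0027,-0.0010,0,0,0,0]]' >o && python3 chk.py &&
python3 steer.py '[[0,-0.0027,-0.0011,0,0,0,0]]' >o && python3 chk.py &&
python3 steer.py '[[0,-0.0026,-0.0013,0,0,0,0]]' >o && python3 chk.py &&
python3 steer.py '[[0,-0.0025,-0.0014,0,0,0,0]]' >o && python3 chk.py &&
python3 steer.py '[[0,-0.0024,-0.0015,0,0,0,0]]' >o && python3 chk.py &&
python3 steer.py '[[0,-0.0024,-0.0016,0,0,0,0]]' >o && python3 chk.py &&
python3 steer.py '[[0,-0.0023,-0.0018,0,0,0,0]]' >o && python3 chk.py &&
python3 steer.py '[[0,-0.0022,-0.0019,0,0,0,0]]' >o && python3 chk.py &&
python3 steer.py '[[0,-0.0021,-0.0020,0,0,0,0]]' >o && python3 chk.py &&
python3 steer.py '[[0,-0.0020,-0.0021,0,0,0,0]]' >o && python3 chk.py; cat o
```

```text
6.05 ang -9.35 R 0.0551 Fr -2.2 Ft 0.7 z 0.2263
clock: 6.05
tool_pos: [0.5871, 0.1232, 0.2263]
eef_rot: [0.707, 0.707, -0.0, -0.0]
contact_force: [-2.1, 1.1, 0.1]
opening: 0.264
finger_force: 25.0False
```

```bash
sed -i 's/sys.exit(\(.*\))$/sys.exit(int(\1))/' chk.py
python3 steer.py '[[0,-0.0028,-0.0005,0,0,0,0]]' >o && python3 chk.py &&
python3 steer.py '[[0,-0.0028,-0.0007,0,0,0,0]]' >o && python3 chk.py &&
python3 steer.py '[[0,-0.0028,-0.0008,0,0,0,0]]' >o && python3 chk.py &&
python3 steer.py '[[0,-0.0027,-0.0010,0,0,0,0]]' >o && python3 chk.py &&
python3 steer.py '[[0,-0.0027,-0.0011,0,0,0,0]]' >o && python3 chk.py &&
python3 steer.py '[[0,-0.0026,-0.0013,0,0,0,0]]' >o && python3 chk.py &&
python3 steer.py '[[0,-0.0025,-0.0014,0,0,0,0]]' >o && python3 chk.py &&
python3 steer.py '[[0,-0.0024,-0.0015,0,0,0,0]]' >o && python3 chk.py &&
python3 steer.py '[[0,-0.0024,-0.0016,0,0,0,0]]' >o && python3 chk.py &&
python3 steer.py '[[0,-0.0023,-0.0018,0,0,0,0]]' >o && python3 chk.py &&
python3 steer.py '[[0,-0.0022,-0.0019,0,0,0,0]]' >o && python3 chk.py &&
python3 steer.py '[[0,-0.0021,-0.0020,0,0,0,0]]' >o && python3 chk.py &&
python3 steer.py '[[0,-0.0020,-0.0021,0,0,0,0]]' >o && python3 chk.py
```

```text
6.15 ang -12.20 R 0.0551 Fr -2.6 Ft 2.2 z 0.2263
6.25 ang -15.23 R 0.0551 Fr -2.2 Ft 1.7 z 0.2263
6.35 ang -18.22 R 0.0551 Fr -3.0 Ft 2.3 z 0.2263
6.45 ang -21.27 R 0.0551 Fr -3.0 Ft 1.7 z 0.2263
6.55 ang -24.25 R 0.0551 Fr -4.1 Ft 1.2 z 0.2263
6.65 ang -27.29 R 0.0551 Fr -3.9 Ft 0.6 z 0.2263
6.75 ang -30.27 R 0.0551 Fr -4.4 Ft 2.2 z 0.2263
6.85 ang -33.15 R 0.0551 Fr -4.1 Ft 2.4 z 0.2263
6.95 ang -36.05 R 0.0551 Fr -5.0 Ft 1.2 z 0.2263
7.05 ang -39.05 R 0.0551 Fr -4.1 Ft 1.8 z 0.2263
7.15 ang -41.98 R 0.0551 Fr -5.2 Ft 0.9 z 0.2263
7.25 ang -44.84 R 0.0550 Fr -5.8 Ft 0.8 z 0.2263
7.35 ang -47.75 R 0.0551 Fr -4.7 Ft 1.7 z 0.2264
```

```bash

python3 steer.py '[[0,-0.0019,-0.0022,0,0,0,0]]' >o && python3 chk.py &&
python3 steer.py '[[0,-0.0017,-0.0023,0,0,0,0]]' >o && python3 chk.py &&
python3 steer.py '[[0,-0.0016,-0.0024,0,0,0,0]]' >o && python3 chk.py &&
python3 steer.py '[[0,-0.0015,-0.0025,0,0,0,0]]' >o && python3 chk.py &&
python3 steer.py '[[0,-0.0014,-0.0025,0,0,0,0]]' >o && python3 chk.py &&
python3 steer.py '[[0,-0.0012,-0.0026,0,0,0,0]]' >o && python3 chk.py &&
python3 steer.py '[[0,-0.0011,-0.0027,0,0,0,0]]' >o && python3 chk.py &&
python3 steer.py '[[0,-0.0009,-0.0027,0,0,0,0]]' >o && python3 chk.py &&
python3 steer.py '[[0,-0.0008,-0.0028,0,0,0,0]]' >o && python3 chk.py &&
python3 steer.py '[[0,-0.0007,-0.0028,0,0,0,0]]' >o && python3 chk.py &&
python3 steer.py '[[0,-0.0005,-0.0028,0,0,0,0]]' >o && python3 chk.py &&
python3 steer.py '[[0,-0.0004,-0.0029,0,0,0,0]]' >o && python3 chk.py &&
python3 steer.py '[[0,-0.0002,-0.0029,0,0,0,0]]' >o && python3 chk.py &&
python3 steer.py '[[0,-0.0001,-0.0029,0,0,0,0]]' >o && python3 chk.py &&
python3 steer.py '[[0,0.0001,-0.0029,0,0,0,0]]' >o && python3 chk.py &&
python3 steer.py '[[0,0.0002,-0.0029,0,0,0,0]]' >o && python3 chk.py &&
python3 steer.py '[[0,0.0004,-0.0029,0,0,0,0]]' >o && python3 chk.py &&
python3 steer.py '[[0,0.0005,-0.0028,0,0,0,0]]' >o && python3 chk.py &&
python3 steer.py '[[0,0.0007,-0.0028,0,0,0,0]]' >o && python3 chk.py &&
python3 steer.py '[[0,0.0008,-0.0028,0,0,0,0]]' >o && python3 chk.py &&
python3 steer.py '[[0,0.0010,-0.0027,0,0,0,0]]' >o && python3 chk.py &&
python3 steer.py '[[0,0.0011,-0.0027,0,0,0,0]]' >o && python3 chk.py &&
python3 steer.py '[[0,0.0013,-0.0026,0,0,0,0]]' >o && python3 chk.py &&
python3 steer.py '[[0,0.0014,-0.0025,0,0,0,0]]' >o && python3 chk.py
```

```text
7.45 ang -50.60 R 0.0550 Fr -4.6 Ft 1.9 z 0.2264
7.55 ang -53.47 R 0.0550 Fr -5.5 Ft 2.0 z 0.2264
7.65 ang -56.32 R 0.0549 Fr -4.9 Ft 0.5 z 0.2264
7.75 ang -59.20 R 0.0549 Fr -5.4 Ft 2.7 z 0.2265
7.85 ang -62.06 R 0.0549 Fr -4.6 Ft 1.6 z 0.2265
7.95 ang -64.91 R 0.0549 Fr -4.7 Ft 0.7 z 0.2265
8.05 ang -67.82 R 0.0549 Fr -5.4 Ft 1.9 z 0.2265
8.15 ang -70.65 R 0.0548 Fr -4.9 Ft 1.4 z 0.2266
8.25 ang -73.52 R 0.0548 Fr -4.6 Ft 1.3 z 0.2266
8.35 ang -76.39 R 0.0548 Fr -5.3 Ft 3.0 z 0.2266
8.45 ang -79.24 R 0.0548 Fr -4.3 Ft 2.4 z 0.2267
8.55 ang -82.16 R 0.0547 Fr -4.9 Ft 1.0 z 0.2267
8.65 ang -85.14 R 0.0547 Fr -4.5 Ft 2.3 z 0.2267
8.75 ang -88.16 R 0.0547 Fr -4.7 Ft 0.8 z 0.2267
8.85 ang -91.18 R 0.0547 Fr -4.8 Ft 1.9 z 0.2267
8.95 ang -94.28 R 0.0547 Fr -4.0 Ft 1.6 z 0.2267
9.05 ang -97.30 R 0.0547 Fr -5.0 Ft 1.6 z 0.2268
9.15 ang -100.38 R 0.0547 Fr -4.5 Ft 2.1 z 0.2268
9.25 ang -103.33 R 0.0547 Fr -5.3 Ft 1.7 z 0.2268
9.35 ang -106.52 R 0.0547 Fr -4.6 Ft 1.4 z 0.2268
9.45 ang -109.49 R 0.0547 Fr -4.7 Ft 2.4 z 0.2268
9.55 ang -112.68 R 0.0547 Fr -5.0 Ft 0.8 z 0.2268
9.65 ang -115.78 R 0.0547 Fr -3.9 Ft 2.1 z 0.2268
9.75 ang -119.02 R 0.0547 Fr -4.9 Ft 2.0 z 0.2267
```

```bash

python3 steer.py '[[0,0.0015,-0.0024,0,0,0,0]]' >o && python3 chk.py &&
python3 steer.py '[[0,0.0016,-0.0024,0,0,0,0]]' >o && python3 chk.py &&
python3 steer.py '[[0,0.0018,-0.0023,0,0,0,0]]' >o && python3 chk.py &&
python3 steer.py '[[0,0.0019,-0.0022,0,0,0,0]]' >o && python3 chk.py &&
python3 steer.py '[[0,0.0020,-0.0021,0,0,0,0]]' >o && python3 chk.py &&
python3 steer.py '[[0,0.0021,-0.0020,0,0,0,0]]' >o && python3 chk.py &&
python3 steer.py '[[0,0.0022,-0.0019,0,0,0,0]]' >o && python3 chk.py &&
python3 steer.py '[[0,0.0023,-0.0017,0,0,0,0]]' >o && python3 chk.py &&
python3 steer.py '[[0,0.0024,-0.0016,0,0,0,0]]' >o && python3 chk.py &&
python3 steer.py '[[0,0.0025,-0.0015,0,0,0,0]]' >o && python3 chk.py &&
python3 steer.py '[[0,0.0025,-0.0014,0,0,0,0]]' >o && python3 chk.py &&
python3 steer.py '[[0,0.0026,-0.0012,0,0,0,0]]' >o && python3 chk.py &&
python3 steer.py '[[0,0.0013,-0.0006,0,0,0,0]]' >o && python3 chk.py &&
python3 steer.py '[[0,0.0014,-0.0005,0,0,0,0]]' >o && python3 chk.py &&
python3 steer.py '[[0,0.0013,-0.0005,0,0,0,0]]' >o && python3 chk.py &&
python3 steer.py '[[0,0.0014,-0.0004,0,0,0,0]]' >o && python3 chk.py &&
python3 steer.py '[[0,0.0014,-0.0004,0,0,0,0]]' >o && python3 chk.py &&
python3 steer.py '[[0,0.0014,-0.0004,0,0,0,0]]' >o && python3 chk.py &&
python3 steer.py '[[0,0.0014,-0.0004,0,0,0,0]]' >o && python3 chk.py &&
python3 steer.py '[[0,0.0014,-0.0003,0,0,0,0]]' >o && python3 chk.py &&
python3 steer.py '[[0,0.0014,-0.0003,0,0,0,0]]' >o && python3 chk.py &&
python3 steer.py '[[0,0.0014,-0.0002,0,0,0,0]]' >o && python3 chk.py &&
python3 steer.py '[[0,0.0014,-0.0002,0,0,0,0]]' >o && python3 chk.py &&
python3 steer.py '[[0,0.0015,-0.0002,0,0,0,0]]' >o && python3 chk.py &&
python3 steer.py '[[0,0.0014,-0.0001,0,0,0,0]]' >o && python3 chk.py &&
python3 steer.py '[[0,0.0015,-0.0001,0,0,0,0]]' >o && python3 chk.py &&
python3 steer.py '[[0,0.0014,0,0,0,0,0]]' >o && python3 chk.py &&
python3 steer.py '[[0,0.0015,-0.0001,0,0,0,0]]' >o && python3 chk.py
```

```text
9.85 ang -122.09 R 0.0548 Fr -4.2 Ft 1.8 z 0.2267
9.95 ang -125.18 R 0.0548 Fr -5.3 Ft 2.1 z 0.2267
10.05 ang -128.14 R 0.0548 Fr -4.5 Ft 1.7 z 0.2267
10.15 ang -131.21 R 0.0548 Fr -3.9 Ft 1.8 z 0.2267
10.25 ang -134.33 R 0.0548 Fr -5.0 Ft 1.3 z 0.2267
10.35 ang -137.47 R 0.0548 Fr -5.5 Ft 1.5 z 0.2267
10.45 ang -140.54 R 0.0548 Fr -4.6 Ft 1.2 z 0.2267
10.55 ang -143.54 R 0.0549 Fr -5.1 Ft 2.0 z 0.2267
10.65 ang -146.59 R 0.0549 Fr -4.8 Ft 2.5 z 0.2266
10.75 ang -149.72 R 0.0549 Fr -4.4 Ft 2.3 z 0.2266
10.85 ang -152.78 R 0.0549 Fr -4.7 Ft 1.1 z 0.2266
10.95 ang -155.80 R 0.0550 Fr -4.4 Ft 1.3 z 0.2265
11.05 ang -157.53 R 0.0550 Fr -4.2 Ft 1.4 z 0.2265
11.15 ang -158.89 R 0.0550 Fr -4.6 Ft 0.7 z 0.2265
11.25 ang -160.27 R 0.0550 Fr -4.7 Ft 2.1 z 0.2265
11.35 ang -161.82 R 0.0551 Fr -3.4 Ft 2.4 z 0.2265
11.45 ang -163.36 R 0.0551 Fr -3.4 Ft 0.8 z 0.2265
11.55 ang -164.90 R 0.0551 Fr -4.0 Ft 2.2 z 0.2264
11.65 ang -166.48 R 0.0551 Fr -4.4 Ft 0.8 z 0.2264
11.75 ang -167.98 R 0.0551 Fr -3.3 Ft 1.1 z 0.2264
11.85 ang -169.50 R 0.0551 Fr -3.2 Ft 1.8 z 0.2264
11.95 ang -170.94 R 0.0551 Fr -3.1 Ft 1.4 z 0.2264
12.05 ang -172.43 R 0.0551 Fr -3.2 Ft 1.7 z 0.2264
12.15 ang -174.02 R 0.0551 Fr -3.6 Ft 0.9 z 0.2264
12.25 ang -175.49 R 0.0551 Fr -2.4 Ft 1.4 z 0.2264
12.35 ang -177.05 R 0.0551 Fr -1.8 Ft 0.8 z 0.2264
12.45 ang -178.53 R 0.0551 Fr -1.8 Ft 1.0 z 0.2264
12.55 ang 179.91 R 0.0552 Fr -1.9 Ft 1.9 z 0.2264
```

```bash

python3 steer.py '[[0,0.0014,0,0,0,0,0]]' >o && python3 chk.py &&
python3 steer.py '[[0,0.0014,0.0001,0,0,0,0]]' >o && python3 chk.py &&
python3 steer.py '[[0,0.0014,0.0001,0,0,0,0]]' >o && python3 chk.py &&
python3 steer.py '[[0,0.0014,0.0002,0,0,0,0]]' >o && python3 chk.py &&
python3 steer.py '[[0,0.0014,0.0002,0,0,0,0]]' >o && python3 chk.py &&
python3 steer.py '[[0,0.0014,0.0002,0,0,0,0]]' >o && python3 chk.py &&
python3 steer.py '[[0,0.0014,0.0003,0,0,0,0]]' >o && python3 chk.py &&
python3 steer.py '[[0,0.0014,0.0003,0,0,0,0]]' >o && python3 chk.py &&
python3 steer.py '[[0,0.0014,0.0004,0,0,0,0]]' >o && python3 chk.py &&
python3 steer.py '[[0,0.0014,0.0004,0,0,0,0]]' >o && python3 chk.py &&
python3 steer.py '[[0,0.0014,0.0004,0,0,0,0]]' >o && python3 chk.py &&
python3 steer.py '[[0,0.0014,0.0005,0,0,0,0]]' >o && python3 chk.py &&
python3 steer.py '[[0,0.0013,0.0005,0,0,0,0]]' >o && python3 chk.py &&
python3 steer.py '[[0,0.0013,0.0005,0,0,0,0]]' >o && python3 chk.py
python3 - <<'E'
import numpy as np
C=np.array([.5327,.1322])
from plant import r, camrig, get_state
print(get_state()['tool_pos'][:2]-C)
E
```

```text
12.65 ang 178.45 R 0.0552 Fr -2.5 Ft 2.1 z 0.2264
12.75 ang 177.56 R 0.0552 Fr -1.2 Ft 4.2 z 0.2263
12.85 ang 176.91 R 0.0552 Fr -1.9 Ft 5.6 z 0.2263
12.95 ang 176.35 R 0.0552 Fr -1.1 Ft 7.8 z 0.2263
[-0.05508863  0.00351117]
```

```bash
python3 steer.py '[[0,0.0014,0.0002,0,0,0,0]]' >o; python3 chk.py 11;  python3 steer.py '[[0,0,0,0,0,0,0],[0,0,0,0,0,0,0],[0,0,0,0,0,0,0],[0,0,0,0,0,0,0],[0,0,0,0,0,0,0],[0,0,0,0,0,0,0],[0,0,0,0,0,0,0],[0,0,0,0,0,0,0],[0,0,0,0,0,0,0],[0,0,0,0,0,0,0]]';python3 chk.py
python3 - <<'E'
from h import *
import pickle
p=camrig.camera_params("wrist");im=camrig.snapshot("wrist");pickle.dump((p,im),open("closed.p","wb"));cv2.imwrite("pics/closed.png",im[:,:,::-1])
E
python3 chk.py 11
```

```text
13.05 ang 175.81 R 0.0552 Fr -0.5 Ft 8.9 z 0.2262
clock: 14.05
tool_pos: [0.4776, 0.136, 0.2262]
eef_rot: [0.708, 0.706, -0.003, 0.001]
contact_force: [0.6, -7.4, 4.9]
opening: 0.262
finger_force: 25.0
14.05 ang 176.05 R 0.0552 Fr -1.1 Ft 7.4 z 0.2262
14.10 ang 176.04 R 0.0552 Fr -1.2 Ft 8.1 z 0.2262
```

View pics/closed.png

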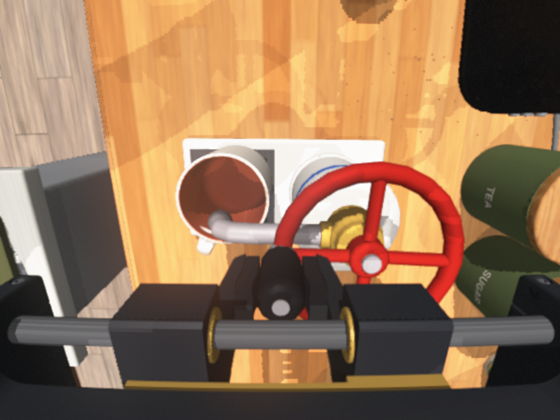

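The pads hold the knob at (280,285), over the spout. The wheel rests against its stop, with spokes at (378,200) and (430,258). Next is the back-off.

```bash
cat > ang.py <<'E'
from h import *
import pickle,sys
C=np.array([.5327,.1322])
def wheel(p,im,z=.187):
    # spoke directions: red pixels cast on the wheel plane, annulus between hub and rim, phase of the 4-fold pattern
    a=im.astype(int);m=(a[:,:,0]>90)&(a[:,:,0]>2.5*a[:,:,1])&(a[:,:,0]>2.5*a[:,:,2])
    v,u=np.nonzero(m);P=np.array([onz(p,x,y,z)[:2] for x,y in zip(u,v)])
    # re-centre on the rim (outer radius 61 mm) to cancel calibration error
    c=C.copy()
    rr=np.hypot(*(P-c).T);Q=P[(rr>.047)&(rr<.065)]
    for k in range(5):
        d=Q-c;n=np.hypot(*d.T);J=np.c_[-d/n[:,None],-np.ones(len(n))];x=np.linalg.lstsq(J,-(n-.055),rcond=None)[0];c=c+x[:2]
    d=P-c;n=np.hypot(*d.T);s=d[(n>.020)&(n<.044)];t=np.arctan2(s[:,1],s[:,0])
    b=(np.degrees(np.angle(np.exp(4j*t).mean()))/4)
    t0=(np.degrees(t)-b+45)%90-45+b
    print("centre",c,"phase %.2f median %.2f (mod 90), n %d"%(b,np.median(t0),len(t)))
    for k in range(4):
        q=abs((np.degrees(t)-b-90*k+180)%360-180)<20
        if q.sum()>30: print("  spoke",90*k,"n",q.sum(),"%.2f"%(np.median((np.degrees(t[q])-90*k-b+180)%360-180)+b))
if len(sys.argv)>1:
    p,im=pickle.load(open(sys.argv[1],"rb"))
else:
    p=camrig.camera_params("wrist");im=camrig.snapshot("wrist");pickle.dump((p,im),open("last.p","wb"))
wheel(p,im)
E
python3 ang.py closed.p; sed -i 's/^C=.*/&/' w.py; python3 w.py 18 10 172.25
```

```text
centre [0.53271088 0.13192092] phase -2.63 median -2.99 (mod 90), n 1300
  spoke 0 n 451 -0.12
  spoke 90 n 510 -1.92
  spoke 180 n 339 -7.06
clk 14.10 z 0.2262 R 0.0552 ang 176.04 Frad -1.2 Ftan(ccw) 8.1 Fz 4.7 op 0.264 ff 25.0
190.2: -0.0172,0.0004
208.2: -0.0334,0.0060
226.2: -0.0471,0.0165
244.2: -0.0570,0.0306
262.2: -0.0619,0.0471
280.2: -0.0615,0.0643
298.2: -0.0559,0.0805
316.2: -0.0455,0.0942
334.2: -0.0313,0.1040
352.2: -0.0148,0.1090
```

```bash
python3 steer.py '[[0,-0.0172,0.0004,0,0,0,0],[0,-0.0334,0.0060,0,0,0,0],[0,-0.0471,0.0165,0,0,0,0],[0,-0.0570,0.0306,0,0,0,0],[0,-0.0619,0.0471,0,0,0,0],[0,-0.0615,0.0643,0,0,0,0],[0,-0.0559,0.0805,0,0,0,0],[0,-0.0455,0.0942,0,0,0,0],[0,-0.0313,0.1040,0,0,0,0],[0,-0.0148,0.1090,0,0,0,0]]'; python3 chk.py
```

```text
clock: 15.1
tool_pos: [0.5873, 0.1241, 0.2261]
eef_rot: [0.708, 0.707, -0.001, -0.0]
contact_force: [-1.0, -3.0, 2.8]
opening: 0.262
finger_force: 25.0
15.10 ang -8.39 R 0.0552 Fr -0.5 Ft -3.1 z 0.2261
```

```bash
python3 chk.py; python3 steer.py '[[0,0.0172,-0.0004,0,0,0,0],[0,0.0334,-0.0060,0,0,0,0],[0,0.0471,-0.0165,0,0,0,0],[0,0.0570,-0.0306,0,0,0,0],[0,0.0619,-0.0471,0,0,0,0],[0,0.0615,-0.0643,0,0,0,0],[0,0.0559,-0.0805,0,0,0,0],[0,0.0455,-0.0942,0,0,0,0],[0,0.0313,-0.1040,0,0,0,0],[0,0.0148,-0.1090,0,0,0,0]]'; python3 chk.py
```

```text
15.10 ang -8.39 R 0.0552 Fr -0.5 Ft -3.1 z 0.2261
clock: 16.1
tool_pos: [0.4781, 0.1414, 0.2267]
eef_rot: [0.706, 0.708, 0.002, 0.0]
contact_force: [7.8, 1.4, -5.7]
opening: 0.263
finger_force: 25.0
16.10 ang 170.47 R 0.0553 Fr -7.4 Ft -2.6 z 0.2267
```

```bash
python3 steer.py '[[0,-0.0172,0.0004,0,0,0,0],[0,-0.0334,0.0060,0,0,0,0],[0,-0.0471,0.0165,0,0,0,0],[0,-0.0570,0.0306,0,0,0,0],[0,-0.0619,0.0471,0,0,0,0],[0,-0.0615,0.0643,0,0,0,0],[0,-0.0559,0.0805,0,0,0,0],[0,-0.0455,0.0942,0,0,0,0],[0,-0.0313,0.1040,0,0,0,0],[0,-0.0148,0.1090,0,0,0,0]]' >o; python3 chk.py;  python3 steer.py '[[0,0.0172,-0.0004,0,0,0,0],[0,0.0334,-0.0060,0,0,0,0],[0,0.0471,-0.0165,0,0,0,0],[0,0.0570,-0.0306,0,0,0,0],[0,0.0619,-0.0471,0,0,0,0],[0,0.0615,-0.0643,0,0,0,0],[0,0.0559,-0.0805,0,0,0,0],[0,0.0455,-0.0942,0,0,0,0],[0,0.0313,-0.1040,0,0,0,0],[0,0.0148,-0.1090,0,0,0,0]]'; python3 chk.py; python3 ang.py
```

```text
17.10 ang -8.22 R 0.0550 Fr -0.5 Ft -3.5 z 0.2263
clock: 18.1
tool_pos: [0.4782, 0.1413, 0.2268]
eef_rot: [0.706, 0.708, 0.002, 0.0]
contact_force: [8.1, 1.4, -6.0]
opening: 0.267
finger_force: 25.0
18.10 ang 170.50 R 0.0553 Fr -7.8 Ft -2.7 z 0.2268
centre [0.53283348 0.13215168] phase -9.28 median -9.51 (mod 90), n 1148
  spoke 0 n 416 -7.75
  spoke 90 n 489 -8.31
  spoke 180 n 243 -14.63
```

```bash
python3 steer.py '[[0,-0.0019,-0.0002,0,0,0,0],[0,-0.0038,-0.0003,0,0,0,0],[0,-0.0058,-0.0004,0,0,0,0],[0,-0.0077,-0.0005,0,0,0,0],[0,-0.0077,-0.0005,0,0,0,0],[0,-0.0077,-0.0005,0,0,0,0],[0,-0.0077,-0.0005,0,0,0,0]]'; python3 chk.py; python3 ang.py; python3 ang.py closed.p; cp pics/closed.png /dev/null; python3 -c "
import pickle,cv2;p,im=pickle.load(open('last.p','rb'));cv2.imwrite('pics/last.png',im[:,:,::-1])"
```

```text
clock: 18.85
tool_pos: [0.4776, 0.1319, 0.2265]
eef_rot: [0.707, 0.707, -0.0, -0.0]
contact_force: [1.4, 0.7, 2.0]
opening: 0.26
finger_force: 25.0
18.85 ang -179.72 R 0.0551 Fr -1.4 Ft -0.7 z 0.2265
centre [0.53274643 0.13194274] phase 0.56 median 0.37 (mod 90), n 1414
  spoke 0 n 447 2.42
  spoke 90 n 517 1.27
  spoke 180 n 412 -2.52
  spoke 270 n 38 -0.53
centre [0.53271088 0.13192092] phase -2.63 median -2.99 (mod 90), n 1300
  spoke 0 n 451 -0.12
  spoke 90 n 510 -1.92
  spoke 180 n 339 -7.06
```

View pics/last.png

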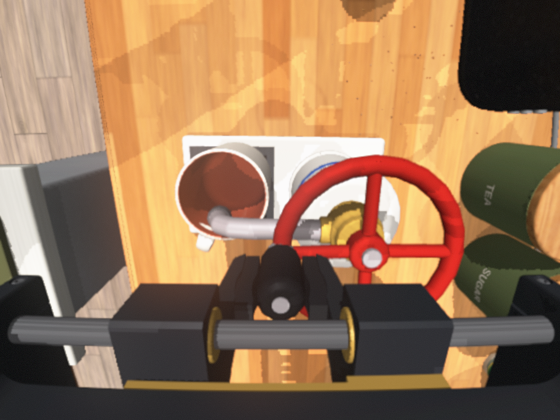

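The knob is still gripped at (280,280), but the wheel is about 1.7° past the setting. Easing it back.

```bash
python3 steer.py '[[0,0.0011,0,0,0,0,0],[0,0.0021,0,0,0,0,0],[0,0.0021,0,0,0,0,0],[0,0.0021,0,0,0,0,0],[0,0.0021,0,0,0,0,0],[0,0.0021,0,0,0,0,0]]'; python3 chk.py; python3 ang.py
```

```text
clock: 19.5
tool_pos: [0.4776, 0.1334, 0.2264]
eef_rot: [0.707, 0.707, -0.0, -0.0]
contact_force: [-0.1, -1.3, 4.1]
opening: 0.263
finger_force: 25.0
19.50 ang 178.71 R 0.0551 Fr 0.1 Ft 1.3 z 0.2264
centre [0.53271368 0.13190978] phase -0.69 median -1.02 (mod 90), n 1363
  spoke 0 n 460 1.43
  spoke 90 n 515 -0.06
  spoke 180 n 376 -4.29
```

```bash
python3 steer.py '[[0,0.0004,0,0,0,0,0],[0,0.0004,0,0,0,0,0],[0,0.0004,0,0,0,0,0],[0,0.0004,0,0,0,0,0],[0,0.0004,0,0,0,0,0],[0,0.0004,0,0,0,0,0],[0,0.0004,0,0,0,0,0],[0,0.0004,0,0,0,0,0]]'; python3 chk.py; python3 ang.py; python3 -c "
from plant import r, camrig, get_state
print(r.finish_job())"
```

```text
clock: 20.35
tool_pos: [0.4777, 0.1341, 0.2264]
eef_rot: [0.707, 0.707, -0.0, -0.0]
contact_force: [-0.6, -2.1, 4.3]
opening: 0.262
finger_force: 25.0
20.35 ang 178.00 R 0.0551 Fr 0.6 Ft 2.2 z 0.2264
centre [0.53270665 0.13192126] phase -1.45 median -1.72 (mod 90), n 1344
  spoke 0 n 451 0.73
  spoke 90 n 517 -0.80
  spoke 180 n 375 -5.10
the job is handed in; nothing more can be done
None
```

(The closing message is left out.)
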